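# Draw the lid bolt of a hot bench kiln with the hooked rod

## Task

The little bench kiln is too hot to reach over or touch, so its lid bolt must be drawn with a tool: take the hooked rod from the wooden rest, catch the loop of the bolt with the hook and pull the bolt fully back towards the robot's side. Then put the hooked rod back on the rest in the place where it lay. Keep the gripper and arm off the kiln and its bolt, and leave the straight rod alone.

Things in the scene. Friction and masses are not known exactly. Their poses are not given: they have to be found in the camera images.
- hooked_rod_grip (a point): Centre (grasp point) of the hooked rod's handle: a wooden bar 140 mm long (x), 24 wide (y), 28 high (z). An 8 mm steel shaft runs on from it along +x, on its axis, and 240 mm from this point turns straight down (-z) to 50 mm below the axis: the hook. About 0.2 kg, centre of mass 20 to 50 mm ahead of this point. It lies level on the rest beside the straight rod, hook away from the robot.
- hook_end (a point): Lowest point of the hooked rod's down-turned end (8 mm diameter, upright while the handle is level): at (240, 0, -50) mm in the axes of hooked_rod_grip.
- loop_bar (a point): Centre of the top bar of the steel loop standing on the bolt. x points away from the robot along the bolt, y along the bar, z up. The loop is a rectangle of 8 mm bar: top bar 60 mm long, its axis 60 above the lid, an upright at each end. Just beyond (+x) the loop the lid is free for 40 mm, then come bolt guides 24 mm high. The hook goes down there, beyond the bar, and pulls towards -x.
- bolt (a joint): How far the bolt is drawn, in m: 0 shut, 0.070 fully back against its stop. It moves along -x of loop_bar and carries the loop; it slides with about 3 N of friction and stays where it is left. At the start it is between 0 and 0.010.
- kiln: The hot kiln, fixed: a low box 266 by 266 mm and 140 high to the lid's top; origin under its centre on the bench, axes as loop_bar's. With the bolt shut the loop stands 20 mm before (-x of) its centre. Neither gripper nor arm may touch it or its bolt; the rod may.
- rest: Wooden rest, fixed, origin under its centre, z up, x along the rods: a base board 100 by 220 mm, 10 thick, with two cross bars (along y) 10 mm thick and 50 high at x = -45 and +45. Each handle lies across both bars, its centre 64 mm above the bench; fingers go down between the bars. The two rods lie parallel at y = -60 and +60, either way round.
- straight_rod_grip (a point): Centre of the handle of the other rod on the rest: same handle, but a straight shaft with a flat end and no hook. To be left alone.

How it is judged (in metres and radians):
On the way, in this order (a step that is already met when the one before it is completed fails the run):
1. the hooked rod is lifted off its rest (distance of hooked_rod_grip from where it was at the start of the episode above 0.08 m), for 0.1 s.
2. the bolt is drawn back, at least 55 of its 70 mm, while the hooked rod is away from its rest (value of joint bolt above 0.055 m and distance of hooked_rod_grip from where it was at the start of the episode above 0.08 m), for 0.2 s.
At the end, for the whole second after the job is handed in: The bolt is drawn at least 55 mm, and the hooked rod lies still on the rest, released, its handle's centre within 25 mm and its hook end within 60 mm of where they were at the start, upright to within 10 degrees (value of joint bolt above 0.055 m and distance of hooked_rod_grip from where it was at the start of the episode below 0.025 m and distance of hook_end from where it was at the start of the episode below 0.06 m and angle between hooked_rod_grip's own z axis and vertical below 0.17 rad); the robot touches nothing.
It fails at once if the gripper or arm touches the hot kiln or its bolt (contact force between any of the fingers, the arm and kiln above 1 N).
It fails at once if the straight rod is moved by more than 25 mm (distance of straight_rod_grip from where it was at the start of the episode above 0.025 m).
It also fails if it takes over 58 s, if anything falls off the work surface, if the arm or the gripper's body presses on something with over 40 N, if the wrist force passes 120 N, or if a joint passes its speed limit or range.

## Robot

A 6-joint arm with a two-finger parallel gripper is mounted at the origin on the work surface. World frame = base frame: x ahead of the robot, y to its left, z up, the work surface at z = 0. Lengths are in mm, angles in rad, forces in N, time in s.
With the tool pointing down it reaches from about 275 to 825 mm from the base axis. Payload 4.9 kg.
Tool frame: the origin (TCP) lies where the fingers leave the gripper's body, on its centre line; the fingertips stand 73 mm ahead of it and the grasp point (between the pads) lies 54 mm ahead of it; x points along the fingers, y is the direction in which the jaws open and shut, and the axes are right-handed (so a half turn about x gives the same grasp; the last joint's range is limited). The gripper opens to 85 mm and grips with 20 to 120 N. Pads are 22 mm wide; open, the fingers measure 114 mm over their backs; the gripper's body (76 mm by 85 mm) begins 54 mm behind the grasp point. The pads swing forward as they close: fully open they stand 13 mm farther back than shut.
Start: joints at [-0.134, 0.326, -0.193, 1.052, 0, 1.437], TCP at [550.017, 0.009, 303.881] pointing down, gripper open.
Joint ranges: [-2.65, 2.65], [-0.97, 1.79], [-1.3, 1.35], [-1.93, 2.1], [-1.47, 1.37], [-3.14, 3.14]. Speed limits (rad/s): [2.57, 2.57, 3.14, 3.14, 3.14, 3.14].

## Interface

Orientations are given as [roll, pitch, yaw] about the fixed x, y, z axes, in that order (R = Rz(yaw) Ry(pitch) Rx(roll)).
In Python, from cell import r gives the robot as it stands.
- The arm moves only by the tool carry_out, never from a script. Its argument "plan" is a list that holds one entry, the list of rows, each a list of 7 numbers: the shift along the world's x, y, z in mm, then the turn, a rotation vector about the world's x, y, z in rad, then the opening, from -1 (shut) to 1 (fully open). In form: [[[dx, dy, dz, ax, ay, az, gripper], ...]]. A call has 1 to 12 rows; each row shifts and turns the commanded pose from where the row before left it; what a row does not reach is not made up. A row lasts 1/12 s, in which the tool goes at most 41.7 mm and 7.16 degrees, less where a joint would pass 70% of its speed; a pose out of reach is approached as far as the arm can. A call is refused whole if a number of a shift passes 41.7 or a number of a turn 0.125, either way. A call with a gripper value outside its range is refused whole. The fingers move at their own pace and stop on an object; "grip_force" is the grip in N (left out, the last holds). Time passes only in rows, so rows that do not move let the fingers close. It gives the time, the measured TCP pose, the force and the opening at its end, in the units of the state.
- r.get_state(): the state, without advancing time (a new reading comes with each control period).
- r.snapshot(name): name is "scene" or "side" or "wrist"; returns (picture, depth): 420x560x3 uint8, red, green, blue; 420x560 float32, mm along the optical axis (not along the pixel's ray), 0 where there is no reading.
- r.calibration(name): a dict with "intrinsics" (3x3 intrinsics, pixels), "camera_from_world" (4x4, takes a point from world to camera coordinates); the wrist camera has in their place "tool_from_camera" (4x4, takes a point from camera to tool coordinates, whose origin is the TCP and whose axes are the tool frame's). Camera axes: x right, y down, z forward; pixel columns grow to the right and rows downward; lengths in mm; the calibration is good to about 2 mm. A picture is of the moment at which its call begins: read the wrist's pose just before it. calibration takes no time and is no camera call.
- r.sign_off(): hands the job in, once; it reports no verdict.
The state is a dict: "time_s": time; "qpos": joint angles; "qvel": joint speeds; "effort": joint torques, N m; "ee_pos": TCP position; "tcp_rot": TCP orientation; "ft_force": force on the tool from outside, world axes, zero at the start; "moment": the same for the moment, N m; "grip_width": opening from 0.0 (shut) to 1.0 (fully open).
Only numpy, scipy, OpenCV 4.12 (cv2) and the standard library are available. Lean on these libraries where they do the work, as an engineer would, in place of code of your own. Each camera call takes 0.05 s, during which the arm holds its last target.

## Working session

There is one attempt and no reset: what is moved stays moved. The work goes in short steps, Python scripts to look and compute and a tool call to move; the robot and the scene stay as the last step left them, time stands still between calls to the robot, and variables do not carry over. Pictures are saved under pics/ and viewed, and the job is handed in when it is done.

Besides the shell and the picture viewer there is one more tool, called as name(argument=value, ...), one argument or row to a line, values as JSON. carry_out: Moves the arm, as the interface text tells. Its arguments: {"type":"object","properties":{"plan":{"type":"array"},"grip_force":{"type":"number"}},"required":["plan"]}

```bash
mkdir -p pics; ls; python3 - <<'E'
from cell import r
import cv2,numpy as np
s=r.get_state();print(s)
for n in("scene","side","wrist"):
    p,d=r.snapshot(n);cv2.imwrite(f"pics/{n}0.png",p[:,:,::-1]);np.save(f"pics/{n}0.npy",d)
    print(n,r.calibration(n))
E
```

```text
pics
{'time_s': 0.0, 'qpos': array([-1.34204086e-01,  3.26958279e-01, -1.93539786e-01,  1.05199187e+00,
        3.29961950e-05,  1.43658749e+00]), 'qvel': array([ 9.13340922e-05,  8.61977731e-04,  4.24740196e-04, -1.06192756e-03,
        1.08094101e-04, -1.36263740e-03]), 'effort': array([-1.24197268e-03, -4.43398941e+01,  2.62443137e+01,  1.56443648e-02,
       -1.97191571e-04, -6.55614656e-06]), 'ee_pos': array([5.49568067e+02, 7.52139758e-02, 3.03110618e+02]), 'tcp_rot': array([-1.72448551,  1.5691024 ,  2.98790819]), 'ft_force': array([-0.97163772, -0.36835685,  0.74941525]), 'moment': array([-0.00090576,  0.0459646 ,  0.04129931]), 'grip_width': 1.0048804288203097}
scene {'intrinsics': array([[526.98514337,   0.        , 276.2652341 ],
       [  0.        , 526.98514337, 218.77663092],
       [  0.        ,   0.        ,   1.        ]]), 'camera_from_world': array([[ 4.93269913e-01,  8.69722619e-01, -1.63511004e-02,
        -1.68458460e+02],
       [ 5.83887174e-01, -3.44972410e-01, -7.34894417e-01,
        -2.86073827e+02],
       [-6.44794976e-01,  3.52954107e-01, -6.77984393e
[... 493 characters left out ...]
3.15452404e-01,  7.02681314e-01, -6.37752892e-01,
         1.14653177e+03],
       [ 0.00000000e+00,  0.00000000e+00,  0.00000000e+00,
         1.00000000e+00]])}
wrist {'intrinsics': array([[316.34988197,   0.        , 279.81944124],
       [  0.        , 316.34988197, 206.69959438],
       [  0.        ,   0.        ,   1.        ]]), 'tool_from_camera': array([[-1.14961793e-04, -3.25507643e-01,  9.45539402e-01,
        -7.04854579e+01],
       [ 9.99999812e-01, -6.06823376e-04, -8.73193395e-05,
        -7.12533443e-02],
       [ 6.02198525e-04,  9.45539214e-01,  3.25507652e-01,
        -8.43865544e+01],
       [ 0.00000000e+00,  0.00000000e+00,  0.00000000e+00,
         1.00000000e+00]])}
```

View pics/scene0.png

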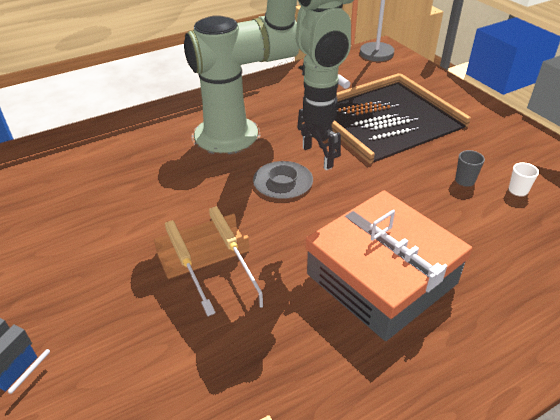

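View pics/side0.png

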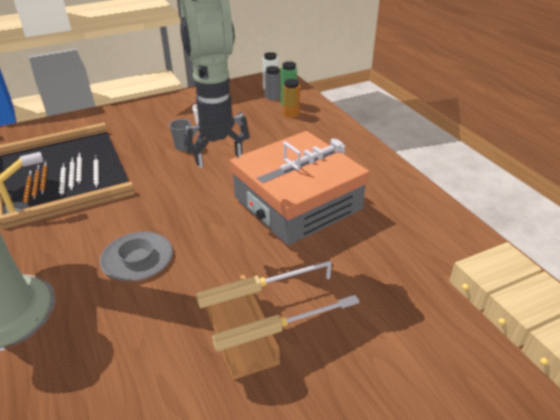

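View pics/wrist0.png

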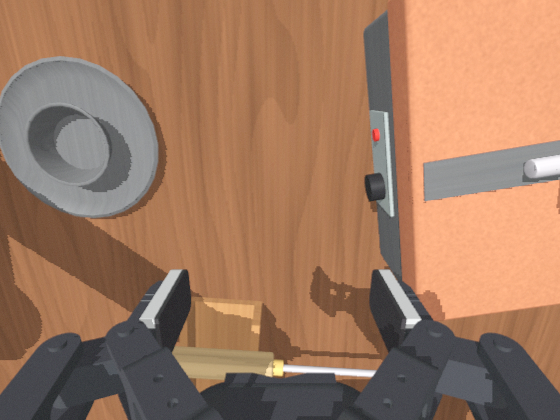

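The hooked rod is the one nearer the kiln. In the scene view its handle runs (212,212)-(235,246) with the hook end at (262,305). In the side view it runs (200,297)-(262,282) with the hook at (329,275). The loop is at about (382,222) in the scene view and (292,155) in the side view. Next I'll measure from the depth images.

```bash
cat > h.py <<'E'
import numpy as np,cv2
from cell import r
from scipy.spatial.transform import Rotation as R
def cloud(n,d,pose=None):
    c=r.calibration(n);K=c["intrinsics"]
    v,u=np.mgrid[0:420,0:560]
    P=np.stack([(u-K[0,2])*d/K[0,0],(v-K[1,2])*d/K[1,1],d],-1)
    if n=="wrist":
        T=c["tool_from_camera"];P=P@T[:3,:3].T+T[:3,3]
        Rm=R.from_euler("xyz",pose[1]).as_matrix();P=P@Rm.T+pose[0]
    else:
        T=np.linalg.inv(c["camera_from_world"]);P=P@T[:3,:3].T+T[:3,3]
    P[d<=0]=np.nan
    return P
E
cat > m.py <<'E'
from h import *
import cv2
for n in("scene","side"):
    P=cloud(n,np.load(f"pics/{n}0.npy"));img=cv2.imread(f"pics/{n}0.png")[:,:,::-1].astype(int)
    z=P[...,2]
    org=(img[...,0]>170)&(img[...,0]-img[...,2]>90)&(abs(z-140)<8)
    k,lab,st,ce=cv2.connectedComponentsWithStats(org.astype(np.uint8)); i=1+np.argmax(st[1:,4])
    q=P[lab==i]; print(n,"lid z",np.median(q[:,2]),"rect",cv2.minAreaRect(q[:,:2].astype(np.float32)))
    c=np.array(cv2.minAreaRect(q[:,:2].astype(np.float32))[0])
    with np.errstate(all='ignore'):
        m=(z>180)&(z<215)&(np.hypot(P[...,0]-c[0],P[...,1]-c[1])<130)
    q=P[m];print(" loop top n",len(q),q.mean(0),q.min(0),q.max(0)); 
    v,u=np.nonzero(m);print("  px",u.min(),u.max(),v.min(),v.max())
    # handles
    m=(abs(z-78)<7)&(img[...,0]>120)&(img[...,0]-img[...,2]>30)
    k,lab,st,ce=cv2.connectedComponentsWithStats(m.astype(np.uint8))
    for i in range(1,k):
        if st[i,4]>100:
            q=P[lab==i];print(" handle",st[i],np.median(q[:,2]),cv2.minAreaRect(q[:,:2].astype(np.float32)))
E
python3 m.py
```

```text
scene lid z 140.64193010990437 rect ((780.9720458984375, 44.057899475097656), (268.2403259277344, 271.4713134765625), 9.865050315856934)
 loop top n 134 [760.89561753  37.19749886 198.71654001] [751.45435072   5.71049914 180.55062164] [769.37878268  74.75793873 207.58245597]
  px 372 394 209 230
 handle [209 206  28  42 403] 78.22240825417487 ((477.6654052734375, -230.8140869140625), (24.767271041870117, 157.276611328125), 85.49317169189453)
 handle [165 220  26  43 430] 78.2626015776288 ((469.3739013671875, -350.19769287109375), (24.571271896362305, 151.426025390625), 85.18791961669922)
side lid z 140.04989456846283 rect ((780.8294067382812, 44.65754699707031), (270.4288635253906, 272.1329650878906), 9.793594360351562)
 loop top n 99 [758.41092072  37.19543128 197.08561632] [749.18454423   6.05468494 180.13277349] [768.70624273  72.31868891 205.55236906]
  px 284 300 142 160
 handle [ 65   0  41   7 102] 78.26109836368511 ((543.0452270507812, 2050.886962890625), (37.6085319519043, 211.9709930419922), 89.88980865478516)
 handle [495   0  65  24 196] 78.47488723945503 ((2464.915283203125, 855.646240234375), (407.69525146484375, 37.60575485229492), 88.3199462890625)
 handle [197 276  69  27 642] 77.41457718651913 ((476.332275390625, -229.1624298095703), (30.21316909790039, 151.9630889892578), 85.62755584716797)
 handle [213 315  74  31 810] 77.48666116819862 ((469.0711364746094, -349.66015625), (26.972213745117188, 151.86978149414062), 85.33519744873047)
```

```bash
cat > m2.py <<'E'
from h import *
for n in("scene","side"):
    P=cloud(n,np.load(f"pics/{n}0.npy"))
    a=np.radians(-4.5);ax=np.array([np.cos(a),np.sin(a)]);ny=np.array([-ax[1],ax[0]])
    D=P[...,:2]-np.array([477,-230]);s=D@ax;t=D@ny;z=P[...,2]
    print(n)
    for lo in range(-100,280,10):
        m=(s>=lo)&(s<lo+10)&(abs(t)<25)&(z>12)&(z<100)
        if m.sum(): print(lo,m.sum(),"t",np.round(np.percentile(t[m],[5,50,95]),1),"z",np.round(np.percentile(z[m],[5,50,95]),1))
    m=(s>200)&(s<270)&(abs(t)<25)&(z>12)&(z<100);print("max s",np.percentile(s[m],[90,98,100]))
    m=(abs(s)<100)&(abs(t-(-60))<40)&(z>20)&(z<45)
    m=(abs(s)<120)&(abs(t-(-60))<40)&(abs(z-50)<3);print("bars s",np.histogram(s[m],bins=range(-80,80,8)))
E
python3 m2.py
python3 -c "
import cv2
a=cv2.imread('pics/scene0.png')[190:330,140:300];b=cv2.imread('pics/side0.png')[110:250,220:380]
cv2.imwrite('pics/z0.png',cv2.resize(cv2.hconcat([a,b]),None,fx=2.5,fy=2.5,interpolation=cv2.INTER_CUBIC))"
```

```text
scene
-80 17 t [-11.7  -3.5   9.6] z [66.3 77.  80.7]
-70 27 t [-12.8  -5.3   8.7] z [63.3 78.6 81.7]
-60 60 t [-21.6  -8.9  11.5] z [22.8 65.4 82.1]
-50 105 t [-23.6 -11.7  18.9] z [12.8 41.4 80.1]
-40 35 t [-18.6  -7.8   8.8] z [12.1 77.3 81.3]
-30 36 t [-12.3  -5.5   8.5] z [12.5 77.8 80.4]
-20 39 t [-12.7  -4.7   9. ] z [13.4 76.7 81.5]
-10 31 t [-12.8  -7.4   8. ] z [12.9 77.9 80.2]
0 36 t [-12.2  -5.3   8.5] z [62.3 78.1 81. ]
10 31 t [-12.3  -4.4   9.4] z [56.  78.4 82.1]
20 34 t [-12.2  -4.   10.4] z [61.  77.9 81.4]
30 59 t [-21.1  -7.5  20.2] z [22.2 68.1 80.9]
40 159 t [-22.6  -7.9  22.6] z [14.8 36.9 79.9]
50 38 t [-12.1  -0.6  10. ] z [59.7 78.  82.1]
60 47 t [-11.8  -5.2   7.6] z [56.7 73.4 78.9]
70 31 t [-7.9 -0.9  6.6] z [61.3 70.  75.7]
80 11 t [-3.8 -1.2  2. ] z [66.4 67.8 72. ]
90 10 t [-3.8 -1.   2.4] z [65.5 67.4 70.1]
100 10 t [-4.  -1.6  2.6] z [65.2 66.9 69. ]
110 9 t [-3.9 -1.8  1.5] z [64.6 69.3 71.4]
120 11 t [-4.1 -1.4  2.7] z [64.3 67.1 70.8]
130 11 t [-3.9 -1.   2.6] z [66.  67.2 70.7]
140 10 t [-4.4 -2.3  3.4] z [64.8 67.9 70.9]
150 12 t [-3.6 -0.8  1.9
[... 1686 characters left out ...]
.2 -1.4  3.8] z [62.6 65.6 68.5]
150 15 t [-4.3 -1.5  1.9] z [64.3 67.  69.4]
160 13 t [-4.5 -2.   3.8] z [62.8 66.9 69.8]
170 16 t [-3.1 -0.7  4. ] z [62.9 66.4 68.4]
180 14 t [-3.5 -1.6  3.7] z [63.2 66.3 69.3]
190 15 t [-3.8 -1.   4.5] z [61.3 67.1 69.4]
200 16 t [-2.9 -1.2  1.6] z [61.4 66.6 70.5]
210 16 t [-2.8 -0.1  3.9] z [62.5 66.1 68.1]
220 20 t [-3.2 -1.5  2.1] z [25.5 65.  69. ]
230 47 t [-3.8 -1.5  1.6] z [17.7 42.7 67. ]
max s [234.50674054 235.46911596 236.34665832]
bars s (array([ 0,  0, 13, 88, 16,  0,  0,  0,  0,  0,  0,  0,  0,  0, 76, 33,  0,
        0,  0]), array([-80, -72, -64, -56, -48, -40, -32, -24, -16,  -8,   0,   8,  16,
        24,  32,  40,  48,  56,  64,  72]))
```

View pics/z0.png

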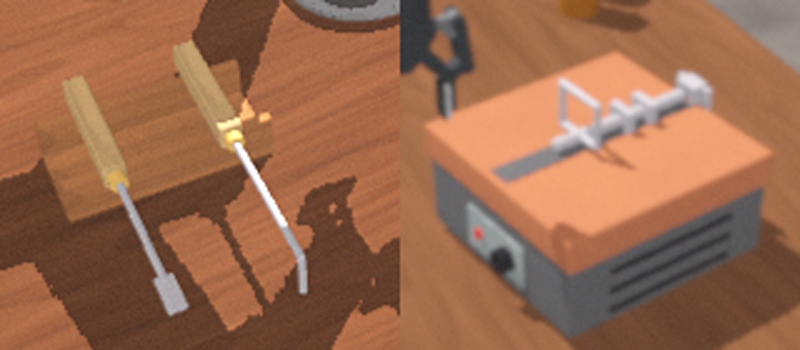

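```bash
cat > st.py <<'E'
from h import *
s=r.get_state();M=R.from_euler("xyz",s["tcp_rot"]).as_matrix()
print("t",round(s["time_s"],2),"tcp",s["ee_pos"].round(1),"grasp",(s["ee_pos"]+54*M[:,0]).round(1),"x",M[:,0].round(3),"y",M[:,1].round(3),"yaw_y",round(np.degrees(np.arctan2(M[1,1],M[0,1])),2),"q",s["qpos"].round(2),"F",s["ft_force"].round(1),"w",round(s["grip_width"],3))
E
python3 st.py
```

```text
t 0.15 tcp [5.497e+02 1.000e-01 3.033e+02] grasp [5.496e+02 1.000e-01 2.493e+02] x [-0.001  0.    -1.   ] y [ 1.     0.    -0.001] yaw_y 0.0 q [-0.13  0.33 -0.19  1.05  0.    1.44] F [-0.6  1.3  0.2] w 1.001
```

carry_out(
  plan=[
    [[-7, -20, 0, 0, 0, 0.124, 1], [-7, -20, 0, 0, 0, 0.124, 1], [-7, -20, 0, 0, 0, 0.124, 1], [-7, -20, 0, 0, 0, 0.124, 1], [-7, -20, 0, 0, 0, 0.124, 1], [-7, -20, 0, 0, 0, 0.124, 1], [-7, -20, 0, 0, 0, 0.124, 1], [-7, -20, 0, 0, 0, 0.124, 1], [-7, -20, 0, 0, 0, 0.124, 1], [-7, -20, 0, 0, 0, 0.124, 1], [-7, -20, 0, 0, 0, 0.124, 1], [-3, -10, 0, 0, 0, 0.124, 1]],
  ],
)

```text
time_s: 1.15
ee_pos: [469.1, -231.9, 303.6]
tcp_rot: [-2.533, 1.57, -2.611]
ft_force: [-0.4, -0.5, -0.6]
grip_width: 0.997
```

```bash
python3 st.py
```

```text
t 1.15 tcp [ 469.1 -231.9  303.6] grasp [ 469.1 -231.9  249.6] x [-0.001 -0.    -1.   ] y [ 0.079  0.997 -0.   ] yaw_y 85.49 q [-0.6   0.28 -0.26  1.03 -0.   -0.52] F [-0.4 -0.5 -0.6] w 0.997
```

carry_out(
  plan=[
    [[1, 1, -20, 0, 0, 0, 1], [0, 0, -25, 0, 0, 0, 1], [0, 0, -25, 0, 0, 0, 1], [0, 0, -20, 0, 0, 0, 1], [0, 0, 0, 0, 0, 0, 1]],
  ],
  grip_force=70,
)

```text
time_s: 1.57
ee_pos: [468.7, -227.6, 209.9]
tcp_rot: [2.631, 1.563, 2.548]
ft_force: [-0.8, 0.6, -0.2]
grip_width: 0.997
```

```bash
python3 st.py; python3 - <<'E'
from h import *
s=r.get_state();p,d=r.snapshot("wrist");cv2.imwrite("pics/w1.png",p[:,:,::-1])
E
```

```text
t 1.57 tcp [ 468.7 -227.6  209.9] grasp [ 468.3 -227.3  155.9] x [-0.006  0.004 -1.   ] y [0.083 0.997 0.004] yaw_y 85.24 q [-0.59  0.36 -0.4   0.82  0.   -0.51] F [-0.8  0.6 -0.2] w 0.997
```

View pics/w1.png

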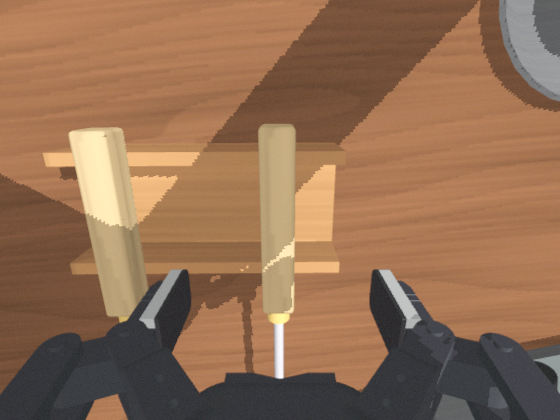

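The handle is centred between the jaws (column 279) and sits across both bars. Going down.

carry_out(
  plan=[
    [[0, 0, -20, 0, 0, 0, 1], [0, 0, -25, 0, 0, 0, 1], [0, 0, -25, 0, 0, 0, 1], [0, 0, -15, 0, 0, 0, 1], [0, 0, -9, 0, 0, 0, 1], [0, 0, 0, 0, 0, 0, 1], [0, 0, 0, 0, 0, 0, 1]],
  ],
)

```text
time_s: 2.2
ee_pos: [471.6, -229.3, 120.8]
tcp_rot: [-0.501, 1.57, -0.584]
ft_force: [-0.6, 1.0, 0.2]
grip_width: 0.999
```

```bash
python3 st.py
```

```text
t 2.2 tcp [ 471.6 -229.3  120.8] grasp [ 471.7 -229.4   66.8] x [ 0.001 -0.001 -1.   ] y [ 0.083  0.997 -0.   ] yaw_y 85.26 q [-0.59  0.48 -0.49  0.6   0.   -0.51] F [-0.6  1.   0.2] w 0.999
```

carry_out(
  plan=[
    [[-1, -1, -3, 0, 0, 0, 1], [0, 0, 0, 0, 0, 0, -1], [0, 0, 0, 0, 0, 0, -1], [0, 0, 0, 0, 0, 0, -1], [0, 0, 0, 0, 0, 0, -1], [0, 0, 0, 0, 0, 0, -1], [0, 0, 0, 0, 0, 0, -1], [0, 0, 0, 0, 0, 0, -1], [0, 0, 0, 0, 0, 0, -1], [0, 0, 0, 0, 0, 0, -1], [0, 0, 0, 0, 0, 0, -1], [0, 0, 0, 0, 0, 0, -1]],
  ],
)

```text
time_s: 3.2
ee_pos: [470.2, -230.0, 117.3]
tcp_rot: [-0.139, 1.57, -0.222]
ft_force: [0.1, 0.4, 5.6]
grip_width: 0.271
```

```bash
python3 st.py
```

```text
t 3.2 tcp [ 470.2 -230.   117.3] grasp [ 470.3 -230.    63.3] x [ 0.001 -0.    -1.   ] y [ 0.083  0.997 -0.   ] yaw_y 85.26 q [-0.6   0.48 -0.5   0.59  0.   -0.51] F [0.1 0.4 5.6] w 0.271
```

carry_out(
  plan=[
    [[0, 0, 8, 0, 0, 0, -1], [0, 0, 14, 0, 0, 0, -1], [0, 0, 20, 0, 0, 0, -1], [0, 0, 24, 0, 0, 0, -1], [0, 0, 25, 0, 0, 0, -1], [0, 0, 25, 0, 0, 0, -1], [0, 0, 25, 0, 0, 0, -1], [0, 0, 25, 0, 0, 0, -1], [0, 0, 25, 0, 0, 0, -1], [0, 0, 24, 0, 0, 0, -1], [0, 0, 15, 0, 0, 0, -1], [0, 0, 0, 0, 0, 0, -1]],
  ],
)

```text
time_s: 4.2
ee_pos: [470.9, -230.6, 350.3]
tcp_rot: [-0.546, 1.566, -0.629]
ft_force: [0.3, -0.2, -1.6]
grip_width: 0.272
```

```bash
python3 st.py; python3 - <<'E'
from h import *
for n in("scene","side"):
    p,d=r.snapshot(n);cv2.imwrite(f"pics/{n}2.png",p[:,:,::-1]);np.save(f"pics/{n}2.npy",d)
a=cv2.imread("pics/scene2.png")[60:340,100:500];b=cv2.imread("pics/side2.png")[60:340,120:520]
cv2.imwrite("pics/z2.png",cv2.hconcat([a,b]))
E
```

```text
t 4.2 tcp [ 470.9 -230.6  350.3] grasp [ 471.1 -230.8  296.3] x [ 0.004 -0.003 -1.   ] y [ 0.083  0.997 -0.003] yaw_y 85.25 q [-0.6   0.25 -0.18  1.14 -0.   -0.51] F [ 0.3 -0.2 -1.6] w 0.272
```

View pics/z2.png

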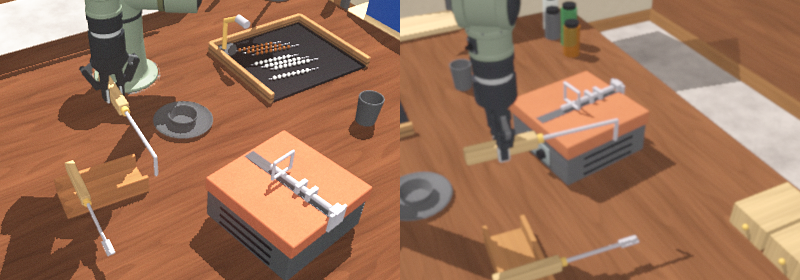

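carry_out(
  plan=[
    [[4, 12, 0, 0, 0, 0.02, -1], [6, 20, 0, 0, 0, 0.024, -1], [7, 22, 0, 0, 0, 0.024, -1], [7, 22, 0, 0, 0, 0.024, -1], [7, 22, 0, 0, 0, 0.024, -1], [7, 22, 0, 0, 0, 0.024, -1], [7, 22, 0, 0, 0, 0.024, -1], [7, 22, 0, 0, 0, 0.024, -1], [7, 22, 0, 0, 0, 0.024, -1], [7, 22, 0, 0, 0, 0.024, -1], [5, 18, 0, 0, 0, 0.018, -1], [3, 7, 0, 0, 0, 0, -1]],
    [],
  ],
)

```text
invalid input at $.plan: expected 1 entry
```

carry_out(
  plan=[
    [[4, 12, 0, 0, 0, 0.02, -1], [6, 20, 0, 0, 0, 0.024, -1], [7, 22, 0, 0, 0, 0.024, -1], [7, 22, 0, 0, 0, 0.024, -1], [7, 22, 0, 0, 0, 0.024, -1], [7, 22, 0, 0, 0, 0.024, -1], [7, 22, 0, 0, 0, 0.024, -1], [7, 22, 0, 0, 0, 0.024, -1], [7, 22, 0, 0, 0, 0.024, -1], [7, 22, 0, 0, 0, 0.024, -1], [5, 18, 0, 0, 0, 0.018, -1], [3, 7, 0, 0, 0, 0, -1]],
  ],
)

```text
time_s: 5.3
ee_pos: [543.4, 6.1, 344.9]
tcp_rot: [2.501, 1.567, 2.676]
ft_force: [1.6, -0.4, -2.4]
grip_width: 0.269
```

carry_out(
  plan=[
    [[0, 0, 0, 0, 0, 0, -1], [0, 0, 0, 0, 0, 0, -1], [0, 0, 0, 0, 0, 0, -1]],
  ],
)

```text
time_s: 5.55
ee_pos: [543.5, 2.5, 346.2]
tcp_rot: [-3.117, 1.569, -2.947]
ft_force: [0.1, -0.4, -2.3]
grip_width: 0.267
```

```bash
python3 st.py; cat > m3.py <<'E'
from h import *
import sys
k=sys.argv[1]
c0=np.array([780.9,44.4]);a=np.radians(9.8);ax=np.array([np.cos(a),np.sin(a)]);ny=np.array([-ax[1],ax[0]])
cr=[]
for n,(y0,x0) in(("scene",(150,280)),("side",(90,190))):
    p,d=r.snapshot(n);im=p[:,:,::-1].copy();cv2.imwrite(f"pics/{n}{k}.png",im)
    cr.append(cv2.resize(im[y0:y0+150,x0:x0+190],None,fx=2.1,fy=2.1,interpolation=cv2.INTER_CUBIC))
    P=cloud(n,d);D=P[...,:2]-c0;s=D@ax;t=D@ny;z=P[...,2]
    for lab,zl,zh in(("bar/all",193,208),("hook-low",208,int(sys.argv[2])),("above",int(sys.argv[2]),330)):
      for lo in range(-100,50,10):
        m=(s>=lo)&(s<lo+10)&(abs(t)<45)&(z>zl)&(z<zh)
        if m.sum()>2: print(n,lab,lo,m.sum(),"s",s[m].mean().round(1),"t",np.percentile(t[m],[5,50,95]).round(1),"z",np.percentile(z[m],[2,50,98]).round(1))
cv2.imwrite(f"pics/z{k}.png",cv2.hconcat(cr))
E
python3 m3.py 3 280
```

```text
t 5.55 tcp [543.5   2.5 346.2] grasp [543.4   2.5 292.2] x [-0.002 -0.    -1.   ] y [-0.17   0.985 -0.   ] yaw_y 99.77 q [-0.13  0.29 -0.13  1.15 -0.   -0.3 ] F [ 0.1 -0.4 -2.3] w 0.267
scene bar/all -30 55 s -22.5 t [-33.1  -5.4  28.1] z [194.8 203.7 207.4]
scene bar/all -20 51 s -18.8 t [-33.5  -2.8  27.9] z [193.9 202.2 206.8]
scene hook-low -10 24 s -2.3 t [-5.7 -4.  -1.8] z [249.8 265.2 279.4]
scene hook-low 0 25 s 1.5 t [-5.7 -3.8  0.6] z [247.9 261.1 278.4]
scene above -100 14 s -94.9 t [-6.  -3.6  1.2] z [290.5 295.3 299. ]
scene above -90 16 s -85.2 t [-4.8 -3.2  1. ] z [289.6 294.8 298.3]
scene above -80 14 s -74.3 t [-6.1 -3.5  0.8] z [291.3 295.3 297.1]
scene above -70 14 s -64.3 t [-5.9 -3.4 -0.3] z [290.8 296.1 297.8]
scene above -60 16 s -55.5 t [-5.9 -3.5  1.4] z [290.2 294.6 299.4]
scene above -50 16 s -45.2 t [-5.5 -3.5  0.3] z [292.3 295.7 297.8]
scene above -40 17 s -35.0 t [-6.3 -3.   0.5] z [289.3 295.4 298.1]
scene above -30 15 s -25.4 t [-5.4 -3.8 -0.7] z [289.6 295.1 298.6]
scene above -20 20 s -14.6 t [-7.3 -3.5  0.1] z [290.7 295.8 299.7]
scene above -10 23
[... 358 characters left out ...]
2.6 -1. ] z [250.  258.  264.6]
side above -100 14 s -94.5 t [-5.6 -3.1 -0.1] z [290.9 294.4 297.5]
side above -90 10 s -85.0 t [-6.  -3.3 -1.3] z [289.8 295.6 298.4]
side above -80 12 s -75.7 t [-5.4 -3.2  1.8] z [290.9 294.9 297.4]
side above -70 14 s -65.1 t [-5.  -2.3  0.5] z [289.2 294.3 297.2]
side above -60 12 s -55.2 t [-6.  -3.3 -1.1] z [292.5 296.1 298. ]
side above -50 11 s -45.5 t [-5.  -3.1 -0.2] z [288.2 294.2 297.5]
side above -40 13 s -35.3 t [-7.  -3.7 -0.4] z [290.9 295.4 297.3]
side above -30 14 s -24.0 t [-6.5 -2.8  1.3] z [291.1 295.2 298.4]
side above -20 8 s -14.5 t [-8.7 -2.5 -1.2] z [290.1 296.9 298. ]
side above -10 22 s -4.8 t [-6.1 -2.5  0.5] z [281.5 289.4 297.1]
```

View pics/z3.png

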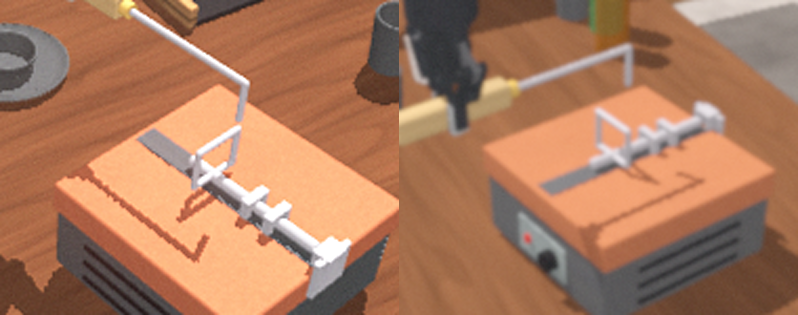

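The hook hangs about 21 mm beyond the bar (s −1 against −22) and is centred sideways to within 1 mm. Its end is at z≈246. Lowering 78 mm.

carry_out(
  plan=[
    [[0, 0, -8, 0, 0, 0, -1], [0, 0, -12, 0, 0, 0, -1], [0, 0, -14, 0, 0, 0, -1], [0, 0, -14, 0, 0, 0, -1], [0, 0, -12, 0, 0, 0, -1], [0, 0, -10, 0, 0, 0, -1], [0, 0, -5, 0, 0, 0, -1], [0, 0, -3, 0, 0, 0, -1], [0, 0, 0, 0, 0, 0, -1], [0, 0, 0, 0, 0, 0, -1]],
  ],
)

```text
time_s: 6.48
ee_pos: [544.3, 2.9, 269.3]
tcp_rot: [-0.311, 1.57, -0.14]
ft_force: [0.4, -0.2, -1.3]
grip_width: 0.271
```

```bash
python3 st.py; python3 m3.py 4 209 | grep -v "above -[1-9]0"
```

```text
t 6.48 tcp [544.3   2.9 269.3] grasp [544.3   2.9 215.3] x [ 0.001 -0.    -1.   ] y [-0.17   0.985 -0.   ] yaw_y 99.8 q [-0.13  0.34 -0.26  0.97 -0.   -0.3 ] F [ 0.4 -0.2 -1.3] w 0.271
scene bar/all -30 57 s -22.4 t [-34.  -11.2  27.8] z [193.5 203.5 207.1]
scene bar/all -20 33 s -18.9 t [-32.6  -7.3  29.8] z [193.9 201.3 205.4]
scene bar/all -10 6 s -1.3 t [-7.1 -4.6 -2.4] z [195.3 197.  205.8]
scene bar/all 0 15 s 2.4 t [-5.5 -3.3  0. ] z [193.8 200.9 206.6]
scene above 0 9 s 2.0 t [-5.3 -2.6 -0.1] z [209.4 213.1 220.5]
side bar/all -30 49 s -23.6 t [-32.9 -13.8  28. ] z [195.9 201.7 205.4]
side bar/all -20 6 s -18.9 t [-30.5  -1.   24.3] z [193.9 201.4 203.3]
side bar/all -10 12 s -2.6 t [-6.1 -1.9  2.5] z [194.6 198.2 206.4]
side bar/all 0 4 s 3.1 t [-3.8 -1.4  0.3] z [199.4 201.8 204.7]
side above 0 7 s 1.7 t [-3.8 -1.1  2.2] z [209.8 216.6 218.8]
```

View pics/z4.png

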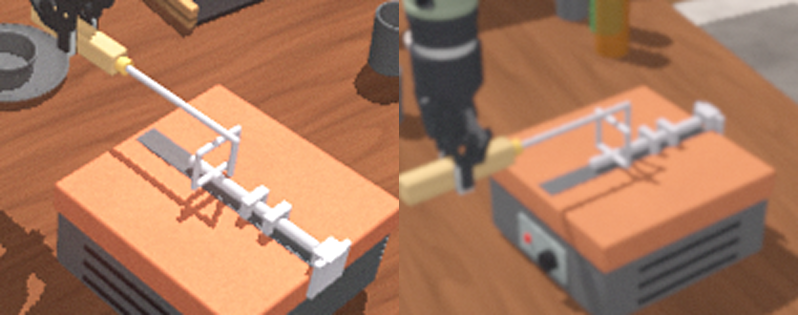

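The hook is down between the bar and the guides. Pulling back along the bolt.

carry_out(
  plan=[
    [[-4, -0.7, 0, 0, 0, 0, -1], [-5, -0.9, 0, 0, 0, 0, -1], [-6, -1, 0, 0, 0, 0, -1], [-7, -1.2, 0, 0, 0, 0, -1], [-8, -1.4, 0, 0, 0, 0, -1], [-8, -1.4, 0, 0, 0, 0, -1], [-8, -1.4, 0, 0, 0, 0, -1], [-8, -1.4, 0, 0, 0, 0, -1], [-8, -1.4, 0, 0, 0, 0, -1], [-7, -1.2, 0, 0, 0, 0, -1], [-6, -1, 0, 0, 0, 0, -1], [0, 0, 0, 0, 0, 0, -1]],
  ],
)

```text
time_s: 7.58
ee_pos: [467.4, -10.1, 268.9]
tcp_rot: [3.121, 1.569, -2.992]
ft_force: [-0.2, 0.4, -1.0]
grip_width: 0.27
```

```bash
python3 st.py; python3 m3.py 5 209 
```

```text
t 7.58 tcp [467.4 -10.1 268.9] grasp [467.3 -10.2 214.9] x [-0.001 -0.    -1.   ] y [-0.17   0.985  0.   ] yaw_y 99.78 q [-0.18  0.2  -0.45  0.91 -0.   -0.35] F [-0.2  0.4 -1. ] w 0.27
scene bar/all -90 81 s -84.7 t [-33.   -9.1  27.8] z [194.  202.9 207.2]
scene bar/all -80 14 s -76.6 t [-4.7 -2.8  2.2] z [193.6 201.7 207.7]
scene above -100 13 s -95.5 t [-6.  -2.   1.2] z [213.7 218.1 219.4]
scene above -90 18 s -84.3 t [-5.3 -2.5  0.3] z [211.2 218.  221.5]
scene above -80 13 s -76.7 t [-4.9 -1.6  1.6] z [209.3 215.  219.1]
side bar/all -100 9 s -90.6 t [-27.3 -13.7  19.9] z [197.4 203.8 205.5]
side bar/all -90 50 s -87.1 t [-33.1 -12.4  29.3] z [193.8 202.1 206.7]
side bar/all -80 7 s -78.0 t [-4.  -2.4  1.4] z [198.5 204.3 205.3]
side above -100 12 s -95.1 t [-4.  -2.3  2.1] z [213.5 217.7 220. ]
side above -90 12 s -84.5 t [-5.2 -1.6  0.4] z [210.3 217.  219.9]
side above -80 9 s -77.7 t [-6.2 -3.1  2.4] z [209.5 212.8 218.9]
```

View pics/z5.png

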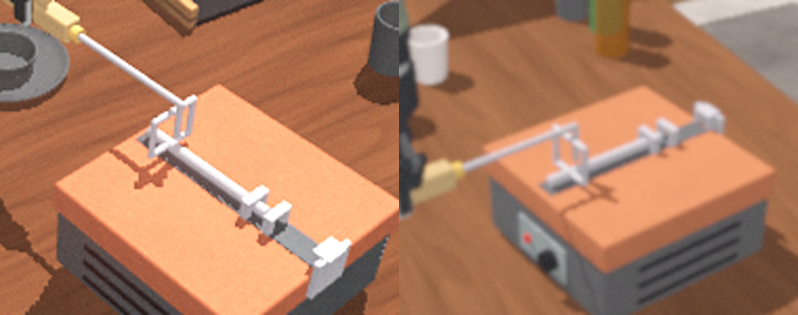

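The bolt is drawn about 65 mm. A few more millimetres will bring it to the stop.

carry_out(
  plan=[
    [[-2, -0.3, 0, 0, 0, 0, -1], [-2, -0.3, 0, 0, 0, 0, -1], [-1, -0.2, 0, 0, 0, 0, -1], [0, 0, 0, 0, 0, 0, -1], [0, 0, 0, 0, 0, 0, -1]],
  ],
)

```text
time_s: 8.1
ee_pos: [464.1, -10.8, 268.8]
tcp_rot: [-2.958, 1.571, -2.787]
ft_force: [2.8, 0.0, -2.7]
grip_width: 0.274
```

```bash
python3 st.py; python3 m3.py 6 209 |grep bar
```

```text
t 8.1 tcp [464.1 -10.8 268.8] grasp [464.1 -10.8 214.8] x [-0. -0. -1.] y [-0.17   0.985 -0.   ] yaw_y 99.81 q [-0.18  0.2  -0.46  0.91 -0.   -0.35] F [ 2.8  0.  -2.7] w 0.274
scene bar/all -100 17 s -91.5 t [-33.8  -4.8  27.2] z [200.6 203.6 205.1]
scene bar/all -90 72 s -86.9 t [-34.3  -6.8  30.3] z [194.6 202.1 206.8]
scene bar/all -80 8 s -78.8 t [-6.  -2.  -0.8] z [195.1 200.5 206.5]
side bar/all -100 41 s -92.0 t [-32.5  -8.2  31.2] z [193.3 202.8 206.5]
side bar/all -90 21 s -86.8 t [-31.7 -13.7   7. ] z [194.  202.6 205.9]
side bar/all -80 4 s -78.6 t [-2.   0.2  1.1] z [197.2 203.4 204.8]
```

The bolt is at its stop (about 69 mm by the cameras). Easing the hook off the bar and lifting it out.

carry_out(
  plan=[
    [[4, 0.7, 0, 0, 0, 0, -1], [4, 0.7, 0, 0, 0, 0, -1], [2, 0.3, 0, 0, 0, 0, -1], [0, 0, 6, 0, 0, 0, -1], [0, 0, 12, 0, 0, 0, -1], [0, 0, 14, 0, 0, 0, -1], [0, 0, 14, 0, 0, 0, -1], [0, 0, 14, 0, 0, 0, -1], [0, 0, 12, 0, 0, 0, -1], [0, 0, 9, 0, 0, 0, -1], [0, 0, 4, 0, 0, 0, -1], [0, 0, 0, 0, 0, 0, -1]],
  ],
)

```text
time_s: 9.2
ee_pos: [474.4, -9.2, 354.8]
tcp_rot: [-0.399, 1.569, -0.228]
ft_force: [-0.6, -0.5, -2.6]
grip_width: 0.27
```

```bash
python3 st.py; python3 m3.py 7 280 
```

```text
t 9.2 tcp [474.4  -9.2 354.8] grasp [474.5  -9.2 300.8] x [ 0.002 -0.    -1.   ] y [-0.17   0.985 -0.001] yaw_y 99.81 q [-0.18  0.15 -0.29  1.13 -0.   -0.35] F [-0.6 -0.5 -2.6] w 0.27
scene bar/all -100 18 s -91.5 t [-33.3 -13.9  23. ] z [199.4 204.  206.4]
scene bar/all -90 77 s -87.3 t [-32.8  -2.2  29.8] z [194.8 202.8 206.9]
scene hook-low -80 14 s -71.7 t [-4.6 -3.7 -2.8] z [257.3 268.4 278.5]
scene hook-low -70 19 s -68.4 t [-6.3 -2.7  1.7] z [255.6 265.6 279.2]
scene above -100 15 s -94.8 t [-5.4 -3.   0.6] z [300.7 304.3 307.2]
scene above -90 15 s -85.3 t [-5.3 -1.8  1.5] z [300.4 304.2 307.7]
scene above -80 32 s -73.5 t [-5.6 -3.4  2. ] z [282.7 298.4 306.7]
scene above -70 18 s -68.3 t [-5.9 -2.1  1.8] z [280.9 293.3 304.2]
side bar/all -100 52 s -92.1 t [-31.5  -2.5  29.5] z [193.3 201.8 205.3]
side bar/all -90 21 s -88.4 t [-32.7  -7.1  27.5] z [194.9 203.5 204.8]
side hook-low -80 24 s -73.0 t [-5.4 -2.2  2.6] z [252.9 264.5 276.2]
side hook-low -70 6 s -69.3 t [-3.  -2.5 -0.8] z [260.9 271.5 279.5]
side above -100 11 s -95.2 t [-4.2 -3.   1.5] z [298.9 303.2 305.3]
side above -90 13 s -85.6 t [-5.4 -1.3  1.2] z [297.2 301.7 306.2]
side above -80 36 s -74.2 t [-4.4 -2.   2.1] z [280.7 293.8 305.2]
side above -70 5 s -68.9 t [-2.5 -2.4 -0.8] z [281.3 287.4 301.8]
```

View pics/z7.png

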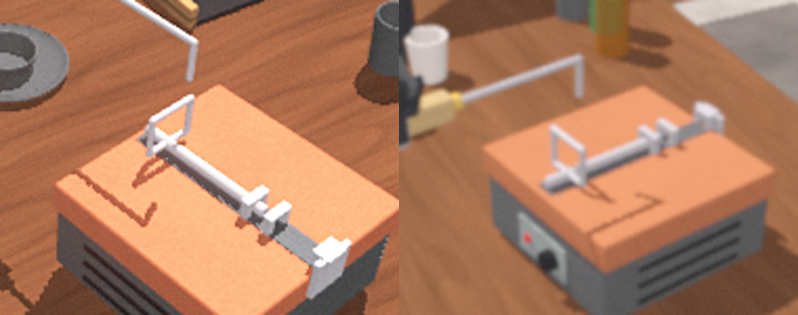

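Free of the loop, and the bolt stays back. Returning over the rest.

carry_out(
  plan=[
    [[0, -11, 0, 0, 0, -0.02, -1], [0, -20, 0, 0, 0, -0.024, -1], [0, -21, 0, 0, 0, -0.024, -1], [-1, -21, 0, 0, 0, -0.024, -1], [-1, -21, 0, 0, 0, -0.024, -1], [0, -21, 0, 0, 0, -0.024, -1], [-1, -21, 0, 0, 0, -0.024, -1], [-1, -21, 0, 0, 0, -0.024, -1], [0, -21, 0, 0, 0, -0.024, -1], [0, -21, 0, 0, 0, -0.024, -1], [0, -15, 0, 0, 0, -0.018, -1], [0, -7, 0, 0, 0, 0, -1]],
  ],
)

```text
time_s: 10.3
ee_pos: [469.6, -232.3, 353.1]
tcp_rot: [-3.09, 1.57, 3.107]
ft_force: [0.3, 0.2, -2.7]
grip_width: 0.27
```

carry_out(
  plan=[
    [[0, 0, -15, 0, 0, 0, -1], [0, 0, -25, 0, 0, 0, -1], [0, 0, -25, 0, 0, 0, -1], [0, 0, -25, 0, 0, 0, -1], [0, 0, -25, 0, 0, 0, -1], [0, 0, -25, 0, 0, 0, -1], [0, 0, -20, 0, 0, 0, -1], [0, 0, -15, 0, 0, 0, -1], [0, 0, 0, 0, 0, 0, -1], [0, 0, 0, 0, 0, 0, -1]],
  ],
)

```text
time_s: 11.13
ee_pos: [469.4, -229.5, 178.2]
tcp_rot: [2.547, 1.568, 2.464]
ft_force: [0.2, 0.7, -2.3]
grip_width: 0.269
```

```bash
python3 st.py
```

```text
t 11.13 tcp [ 469.4 -229.5  178.2] grasp [ 469.3 -229.4  124.2] x [-0.002  0.002 -1.   ] y [0.082 0.997 0.001] yaw_y 85.28 q [-0.6   0.4  -0.44  0.74  0.   -0.51] F [ 0.2  0.7 -2.3] w 0.269
```

carry_out(
  plan=[
    [[1, -1, -12, 0, 0, 0, -1], [0, 0, -14, 0, 0, 0, -1], [0, 0, -12, 0, 0, 0, -1], [0, 0, -9, 0, 0, 0, -1], [0, 0, -6, 0, 0, 0, -1], [0, 0, -3, 0, 0, 0, -1], [0, 0, -2, 0, 0, 0, -1], [0, 0, 0, 0, 0, 0, -1], [0, 0, 0, 0, 0, 0, -1]],
  ],
)

```text
time_s: 11.88
ee_pos: [471.3, -231.3, 121.4]
tcp_rot: [-0.475, 1.57, -0.557]
ft_force: [-0.1, 0.7, -1.6]
grip_width: 0.271
```

```bash
python3 st.py
```

```text
t 11.88 tcp [ 471.3 -231.3  121.4] grasp [ 471.4 -231.3   67.4] x [ 0.001 -0.    -1.   ] y [ 0.083  0.997 -0.   ] yaw_y 85.26 q [-0.6   0.48 -0.49  0.6   0.   -0.51] F [-0.1  0.7 -1.6] w 0.271
```

carry_out(
  plan=[
    [[0, 0, -1, 0, 0, 0, -1], [0, 0, -1, 0, 0, 0, -1], [0, 0, -1, 0, 0, 0, -1], [0, 0, -1, 0, 0, 0, -1], [0, 0, 0, 0, 0, 0, -1]],
  ],
)

```text
time_s: 12.3
ee_pos: [471.1, -231.2, 117.3]
tcp_rot: [-0.643, 1.57, -0.726]
ft_force: [-0.5, -0.1, 2.7]
grip_width: 0.273
```

```bash
python3 st.py
```

```text
t 12.3 tcp [ 471.1 -231.2  117.3] grasp [ 471.1 -231.2   63.3] x [ 0. -0. -1.] y [ 0.083  0.997 -0.   ] yaw_y 85.26 q [-0.6   0.48 -0.49  0.59 -0.   -0.51] F [-0.5 -0.1  2.7] w 0.273
```

The force has turned positive, so the rod is resting on the bars. Releasing it and going straight up.

carry_out(
  plan=[
    [[0, 0, 0, 0, 0, 0, 0], [0, 0, 0, 0, 0, 0, 1], [0, 0, 0, 0, 0, 0, 1], [0, 0, 0, 0, 0, 0, 1], [0, 0, 0, 0, 0, 0, 1], [0, 0, 0, 0, 0, 0, 1], [0, 0, 0, 0, 0, 0, 1], [0, 0, 0, 0, 0, 0, 1]],
  ],
)

```text
time_s: 12.97
ee_pos: [471.0, -231.1, 116.8]
tcp_rot: [1.615, 1.571, 1.533]
ft_force: [0.2, 0.3, 0.2]
grip_width: 1.003
```

carry_out(
  plan=[
    [[0, 0, 5, 0, 0, 0, 1], [0, 0, 12, 0, 0, 0, 1], [0, 0, 20, 0, 0, 0, 1], [0, 0, 25, 0, 0, 0, 1], [0, 0, 25, 0, 0, 0, 1], [0, 0, 25, 0, 0, 0, 1], [0, 0, 25, 0, 0, 0, 1], [0, 0, 25, 0, 0, 0, 1], [0, 0, 25, 0, 0, 0, 1], [0, 0, 15, 0, 0, 0, 1], [0, 0, 0, 0, 0, 0, 1], [0, 0, 0, 0, 0, 0, 1]],
  ],
)

```text
time_s: 13.97
ee_pos: [471.3, -231.3, 319.8]
tcp_rot: [-0.51, 1.569, -0.593]
ft_force: [0.2, -1.2, -1.0]
grip_width: 1.001
```

```bash
python3 st.py; python3 m3.py 8 209 |grep bar; python3 - <<'E'
from h import *
s=[]
for n in("scene","side"):
    p,d=r.snapshot(n);np.save(f"pics/{n}9.npy",d);im=p[:,:,::-1].copy();cv2.imwrite(f"pics/{n}9.png",im)
    s.append(im[150:400,100:480] if n=="scene" else im[150:400,150:530])
cv2.imwrite("pics/z9.png",cv2.hconcat(s))
E
sed 's/0\.npy/9.npy/' m2.py > m2b.py; python3 m2b.py | egrep "scene|side|max|^-[789]0 |^[62]0 |^2.0 "
```

```text
t 13.97 tcp [ 471.3 -231.3  319.8] grasp [ 471.4 -231.3  265.8] x [ 0.002 -0.001 -1.   ] y [ 0.083  0.997 -0.001] yaw_y 85.26 q [-0.6   0.27 -0.23  1.07  0.   -0.51] F [ 0.2 -1.2 -1. ] w 1.001
scene bar/all -100 23 s -91.5 t [-33.    2.5  27.3] z [196.1 203.4 205.6]
scene bar/all -90 73 s -87.3 t [-32.9  -4.   30.3] z [194.4 202.7 206.5]
side bar/all -100 51 s -92.2 t [-32.2   0.9  31.8] z [193.6 202.1 205.8]
side bar/all -90 25 s -88.7 t [-32.5  -7.9  26.1] z [194.  203.6 205.3]
scene
-80 10 t [-13.1  -5.3   4.6] z [71.5 78.8 80.8]
-70 27 t [-15.   -6.9   6.4] z [61.  78.5 81.9]
20 32 t [-15.   -5.2   7.8] z [59.5 77.6 80.3]
60 55 t [-13.9  -6.7   6.2] z [56.9 73.6 80. ]
200 11 t [-6.2 -3.6 -0.2] z [65.9 68.7 70. ]
210 12 t [-6.1 -3.5  0.5] z [65.3 67.9 70.3]
220 12 t [-6.6 -3.2 -0.1] z [64.9 67.7 70.6]
230 56 t [-6.1 -3.7 -0.2] z [19.2 51.2 68.9]
max s [237.95796955 238.72309794 239.51065144]
side
-80 54 t [-14.5  -9.4   6.4] z [53.9 72.4 80. ]
-70 75 t [-14.1 -11.4   7.4] z [55.1 75.1 79.7]
20 80 t [-15.7 -11.    6.5] z [13.1 74.6 79.8]
60 42 t [-13.3  -7.8   6.9] z [59.5 71.4 77.4]
200 12 t [-6.  -3.2 -0. ] z [62.6 67.1 68.8]
210 17 t [-6.6 -3.7  1.2] z [63.4 66.7 69.2]
220 15 t [-5.8 -3.   0.1] z [50.2 66.3 69.1]
230 55 t [-6.7 -3.7  0.2] z [21.4 46.2 67.6]
max s [235.02071617 236.91434659 239.20150232]
```

View pics/z9.png

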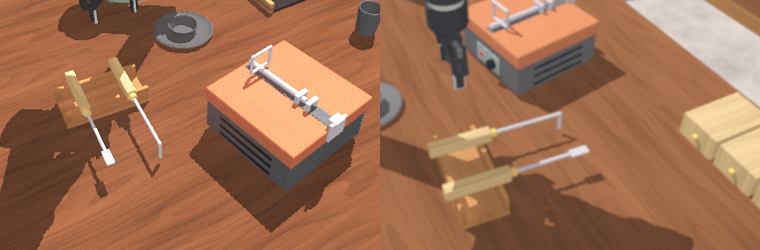

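The rod is back within about 3 mm of where it lay, with the hook pointing down. The bolt stays drawn and the arm is clear, so I'm handing in.

```bash
python3 -c "
from cell import r
print(r.sign_off())"
```

```text
the job is handed in; nothing more can be done
None
```

The bolt is drawn fully back and the hooked rod is on the rest where it lay. I handed the job in at about 14 s of the 58 s allowed; the hand-in gives no verdict.

- **What I did:** I gripped the hooked rod at its handle and lowered the hook beyond the loop bar. I pulled the bolt to its stop, lifted the hook out, put the rod back and raised the open gripper clear.
- **Bolt:** the last camera check put it at about 68–71 mm drawn; the two cameras differ by about 2–3 mm.
- **Hooked rod:** it lies on both bars with its hook down, about 2–3 mm sideways and 1 mm lengthwise from its starting place.
- **Straight rod:** it looks undisturbed in the pictures; I did not measure it again.
- **Forces:** wrist readings stayed below 6 N throughout. The gripper stayed well short of the kiln.
- **Failures:** none of the final checks failed. One move call was refused for a malformed plan before anything moved, and I resent it.

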